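# Level the candle-holder display

## Task

Set up the shop's candle display: stand the four round waisted stone candle holders upright in the middle of the four dark plinths, one on each, paired so that all four tops come out level (the tallest holder on the lowest plinth, and so on to the shortest on the highest). They are stone and chip, so set them down rather than drop them, and leave the square tealight holder and the bowl where they stand.

Things in the scene. Friction and masses are not known exactly. Their poses are not given: they have to be found in the camera images.
- holder_1_mid (a point): the shortest of the four round, waisted (hourglass) candle holders of pale veined stone, loose, upright, solid, with a wax disc and a short soft wick on top: 56 mm tall, 46 mm across foot and rim, narrower at the waist; its top 22 mm are a straight-sided band to grip. This point is its centre, 28 mm above its underside; z is its upright axis. About 160 g
- holder_2_mid (a point): the second shortest of the four round, waisted (hourglass) candle holders of pale veined stone, loose, upright, solid, with a wax disc and a short soft wick on top: 74 mm tall, 52 mm across foot and rim, narrower at the waist; its top 22 mm are a straight-sided band to grip. This point is its centre, 37 mm above its underside; z is its upright axis. About 240 g
- holder_3_mid (a point): the second tallest of the four round, waisted (hourglass) candle holders of pale veined stone, loose, upright, solid, with a wax disc and a short soft wick on top: 92 mm tall, 58 mm across foot and rim, narrower at the waist; its top 22 mm are a straight-sided band to grip. This point is its centre, 46 mm above its underside; z is its upright axis. About 340 g
- holder_4_mid (a point): the tallest of the four round, waisted (hourglass) candle holders of pale veined stone, loose, upright, solid, with a wax disc and a short soft wick on top: 110 mm tall, 64 mm across foot and rim, narrower at the waist; its top 22 mm are a straight-sided band to grip. This point is its centre, 55 mm above its underside; z is its upright axis. About 460 g
- plinth_1_top (a point): the lowest of the four dark stone display plinths: a fixed plain block, 90 x 90 mm, 20 mm high, standing on the table, turned anyhow. This point is the centre of its top face; z is up, x and y run along its sides
- plinth_2_top (a point): the second lowest of the four dark stone display plinths: a fixed plain block, 90 x 90 mm, 38 mm high, standing on the table, turned anyhow. This point is the centre of its top face; z is up, x and y run along its sides
- plinth_3_top (a point): the second highest of the four dark stone display plinths: a fixed plain block, 90 x 90 mm, 56 mm high, standing on the table, turned anyhow. This point is the centre of its top face; z is up, x and y run along its sides
- plinth_4_top (a point): the highest of the four dark stone display plinths: a fixed plain block, 90 x 90 mm, 74 mm high, standing on the table, turned anyhow. This point is the centre of its top face; z is up, x and y run along its sides
- block: bystander, loose: square tealight holder of the same pale stone, 58 x 58 mm, 50 mm high, round tealight in its top; origin at the centre of its underside, z up
- bowl: bystander, loose: empty round bowl of the same pale stone, 90 mm across the rim, 50 mm high; origin at the centre of its underside, z up
Not all that is in view belongs to the job. Leave any brown look-alike of the part that bears holder_1_mid alone. Leave any blue look-alike of the part that bears plinth_3_top alone.

How it is judged:
By the outcome, as a careful person would: the job done as asked, in the order asked, and still so for the second after the job is handed in, with the robot touching nothing.
It also fails if it takes over 106 s, if anything falls off the work surface, if the arm or the gripper's body presses on something with over 40 N, if the wrist force passes 120 N, or if a joint passes its speed limit or range.

## Robot

A 6-joint arm with a two-finger parallel gripper is mounted at the origin on the work surface. World frame = base frame: x ahead of the robot, y to its left, z up, the work surface at z = 0. Lengths are in m, angles in rad, forces in N, time in s.
With the tool pointing down it reaches from about 0.375 to 0.9 m from the base axis. Payload 3.1 kg.
Tool frame: the origin (TCP) lies between the finger pads; the fingertips stand 17 mm ahead of it and the grasp point (between the pads) lies 2 mm behind it (robot.nose_length is the distance from the TCP to the fingertips, in m); z points along the fingers, y is the line along which they close (so a half turn about z gives the same grasp; the last joint's range is limited). The gripper opens to 87 mm and grips with 3 to 60 N. Pads are 19 mm wide; open, the fingers measure 117 mm over their backs; the gripper's body (75 mm by 190 mm) begins 51 mm behind the grasp point.
Start: joints at [0.943, 0.527, 1.433, -0, 1.181, -0.178], TCP at [0.272, 0.563, 0.24] pointing down, gripper open.
Joint ranges: [-3.08, 3.08], [-0.75, 2.2], [0.22, 2.44], [-1.43, 4.57], [0, 2.65], [-2.85, 2.85]. Speed limits (rad/s): [2.79, 2.79, 3.14, 3.14, 3.14, 3.14].

## Interface

Orientations are given as a unit quaternion [x, y, z, w].
In Python, from rig import robot, cams gives the robot as it stands.
- The arm moves only by the shell command python3 -m pendant 'ROWS' [FORCE]. ROWS is JSON, a list of rows, each an object with "jaw": the opening, from 0 (shut) to 1 (fully open); "linear": the shift along the tool's x, y, z in cm, a list of three; "twist": the turn about the tool's z in degrees. A call has 1 to 12 rows; each row shifts and turns the commanded pose from where the row before left it, along the tool's axes as they then stand; what a row does not reach is not made up. A row lasts 1/12 s, in which the tool goes at most 41.7 mm and 7.16 degrees, less where a joint would pass 70% of its speed; a pose out of reach is approached as far as the arm can. A call is refused whole if a number of a shift passes 4.17 or a number of a turn 7.16, either way. A call with a gripper value outside its range is refused whole. The fingers move at their own pace and stop on an object; FORCE is the grip in N (left out, the last holds). Time passes only in rows, so rows that do not move let the fingers close. It gives the time, the measured TCP pose, the force, the opening and the grip force at its end, in the units of the state.
- robot.get_obs(): the state, without advancing time (a new reading comes with each control period).
- cams.camera(name): name is "scene" or "top"; returns a dict with "color" (384x512x3 uint8, blue, green, red), "depth" (384x512 float32, m along the optical axis (not along the pixel's ray), 0 where there is no reading), "fov_y" (degrees; the focal length in pixels is half the picture's height over the tangent of half this angle, whatever the lens; pixels are square), "cx", "cy" (the principal point, pixels), "k1" (the pictures are not rectified: a ray, as slopes to the right and down, at radius r is drawn at 1 + k1 r^2 times it, then the intrinsics apply), "view" (4x4, takes a point from world to camera coordinates). Camera axes: x right, y down, z forward; pixel columns grow to the right and rows downward; lengths in m; the calibration is good to about 2 mm. A picture is of the moment at which its call begins.
- robot.hand_in(): hands the job in; it is judged then, once.
The state is a dict: "time": time; "q": joint angles; "joint_velocities": joint speeds; "joint_torque": joint torques, N m; "position": TCP position; "tool_rot": TCP orientation; "ft_force": force on the tool from outside, world axes, zero at the start; "moment": the same for the moment, N m; "grip_width": finger opening in m; "grip_force": force on a finger pad.
Only numpy, scipy, OpenCV 4.12 (cv2) and the standard library are available. Lean on these libraries where they do the work, as an engineer would, in place of code of your own. Each camera call takes 0.05 s, during which the arm holds its last target. There are 200 camera calls.

## Working session

There is one attempt and no reset: what is moved stays moved. The work goes in short steps, Python scripts to look and compute and a shell command to move; the robot and the scene stay as the last step left them, time stands still between calls to the robot, and variables do not carry over. Pictures are saved under pics/ and viewed, at most 14 in all, crops included, and the job is handed in when it is done.

```bash
mkdir -p pics; ls; python3 - <<'E'
from rig import robot,cams
import cv2,numpy as np
for n in("top","scene"):
    c=cams.camera(n);cv2.imwrite(f"pics/{n}0.png",c["color"]);np.savez(f"{n}0.npz",**c)
    print(n,c["fov_y"],c["cx"],c["cy"],c["k1"],c["view"].round(3).tolist(),(c["depth"]>0).mean())
print(robot.get_obs())
E
```

```text
pics
top 46.78755660922745 253.01333451295224 183.27828420057529 -0.11143194707937971 [[0.02, -1.0, 0.004, -0.017], [-0.992, -0.02, -0.126, 0.531], [0.126, -0.001, -0.992, 1.448], [0.0, 0.0, 0.0, 1.0]] 0.9960530598958334
scene 49.14440605538881 261.10762270354627 190.13527604476832 -0.09604729464033408 [[-0.226, 0.974, -0.02, 0.127], [0.586, 0.119, -0.801, -0.252], [-0.778, -0.193, -0.598, 1.618], [0.0, 0.0, 0.0, 1.0]] 0.9825948079427084
{'time': 0.1, 'q': array([ 9.42531358e-01,  5.28384047e-01,  1.43377118e+00, -3.03833701e-06,
        1.18138550e+00, -1.78513912e-01]), 'joint_velocities': array([-2.08074913e-05, -2.17128540e-03, -3.87016616e-03,  8.22449576e-05,
        2.17000555e-04,  1.22636440e-03]), 'joint_torque': array([ 1.08065508e-04, -4.40985703e+01, -1.77149481e+01,  6.34483108e-02,
        5.34020376e-02, -3.56451108e-05]), 'position': array([0.27132417, 0.56234477, 0.23866374]), 'tool_rot': array([ 2.22984357e-01,  9.74821536e-01, -8.96404696e-04, -3.81052929e-04]), 'ft_force': array([ 0.3394094 , -0.51157557,  0.13877088]), 'moment': array([-0.00439693,  0.03371316, -0.01382627]), 'grip_force': 0.0, 'grip_width': 0.08717181556872075}
```

View pics/top0.png

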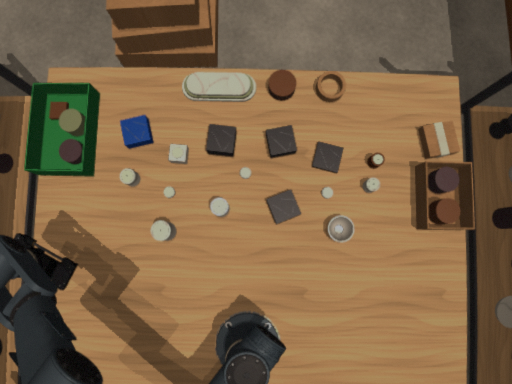

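View pics/scene0.png

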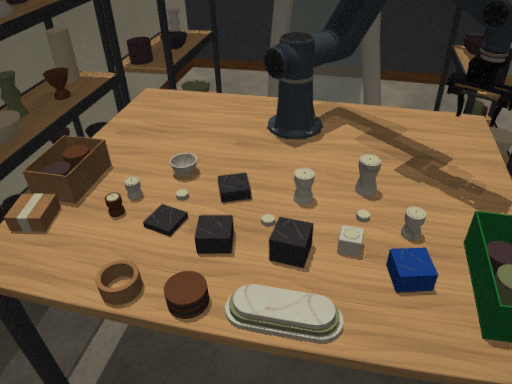

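Top view: the pale round holders are at about (128,177), (219,206), (162,230) and (372,184). The dark plinths are at (222,140), (282,141), (327,156) and (284,206). The block is at (178,154), the bowl at (341,229), the blue look-alike at (137,131) and the brown one at (376,160). Low discs sit at (169,192), (245,173) and (327,192). The scene view shows the same layout.

```bash
cat > look.py <<'E'
import numpy as np,cv2
def K(c):
    f=192/np.tan(np.radians(c["fov_y"])/2); return np.array([[f,0,c["cx"]],[0,f,c["cy"]],[0,0,1.]])
def slopes(c,uv):
    k=float(c["k1"]);return cv2.undistortPoints(np.float64(uv).reshape(-1,1,2),K(c),np.array([k,0,0,0,0.])).reshape(-1,2)
def rays(c,uv):
    R,t=c["view"][:3,:3],c["view"][:3,3]; s=slopes(c,uv); d=np.c_[s,np.ones(len(s))]
    return -R.T@t, d@R
def plane(c,uv,z):
    o,d=rays(c,uv); return o+d*((z-o[2])/d[:,2])[:,None]
def cloud(c):
    v,u=np.mgrid[:384,:512]; o,d=rays(c,np.c_[u.ravel(),v.ravel()])
    P=(o+d*c["depth"].reshape(-1,1)).reshape(384,512,3); P[c["depth"]==0]=np.nan; return P
def blob(c,P,uv,tol=.008,r=3):
    "top face around a seed: median height, then its connected region and its outline"
    u,v=uv; h=np.nanmedian(P[v-r:v+r+1,u-r:u+r+1,2])
    m=(abs(P[...,2]-h)<tol).astype(np.uint8); n,l=cv2.connectedComponents(m,connectivity=4)
    lab=np.bincount(l[v-r:v+r+1,u-r:u+r+1][m[v-r:v+r+1,u-r:u+r+1]>0]).argmax()
    m=(l==lab).astype(np.uint8); k=max(cv2.findContours(m,0,cv2.CHAIN_APPROX_NONE)[0],key=len).reshape(-1,2)
    return h,m,k
E
cat > meas.py <<'E'
from look import *
import sys
c=dict(np.load("top0.npz")); s=dict(np.load("scene0.npz")); P=cloud(c); S=cloud(s)
print("table z",np.nanmedian(P[250:300,250:400,2]),np.nanmedian(S[130:150,200:260,2]))
seeds=dict(hA=(128,176),hB=(219,206),hC=(162,230),hD=(372,184),pA=(222,140),pB=(282,141),pC=(327,156),pD=(284,206),block=(178,153),bowl=(341,229),blue=(137,131),brown=(376,160),d1=(169,192),d2=(245,173),d3=(327,192))
for n,uv in seeds.items():
    h,m,k=blob(c,P,uv); X=plane(c,k,h)[:,:2].astype(np.float32)
    v,u=np.nonzero(m); cen=plane(c,np.c_[u,v],h)[:,:2].mean(0)
    (cx,cy),(w,l),a=cv2.minAreaRect(X)
    e,r=cv2.minEnclosingCircle(X)
    print(n,"h %.3f"%h,"cen",cen.round(4),"rect",np.round([cx,cy,w,l],4),"a %.1f"%a,"circ",np.round([*e,2*r],4),"reach %.3f"%np.hypot(*cen),"n",m.sum())
E
python3 meas.py
```

```text
table z 0.0004894834826337791 -0.0017493536082194838
hA h 0.075 cen [0.5415 0.4071] rect [0.5412 0.4072 0.053  0.0467] a 3.2 circ [0.5417 0.406  0.054 ] reach 0.677 n 192
hB h 0.093 cen [0.4468 0.0991] rect [0.4466 0.0989 0.0543 0.0544] a 1.2 circ [0.4471 0.0994 0.0579] reach 0.458 n 253
hC h 0.111 cen [0.3666 0.2818] rect [0.3658 0.2826 0.0596 0.0634] a 2.2 circ [0.3667 0.2815 0.0662] reach 0.462 n 318
hD h 0.057 cen [ 0.533 -0.403] rect [ 0.5329 -0.4035  0.0421  0.0411] a 45.4 circ [ 0.5329 -0.4024  0.0457] reach 0.668 n 143
pA h 0.075 cen [0.6724 0.102 ] rect [0.6724 0.1019 0.0904 0.0915] a 84.6 circ [0.6723 0.1006 0.1246] reach 0.680 n 730
pB h 0.057 cen [ 0.6757 -0.0957] rect [ 0.6751 -0.0954  0.0917  0.0904] a 12.2 circ [ 0.6762 -0.0955  0.1235] reach 0.682 n 714
pC h 0.020 cen [ 0.6292 -0.2578] rect [ 0.6292 -0.2573  0.0914  0.0921] a 76.2 circ [ 0.6284 -0.2568  0.1234] reach 0.680 n 687
pD h 0.038 cen [ 0.4548 -0.1082] rect [ 0.4553 -0.107   0.0899  0.09  ] a 22.8 circ [ 0.4561 -0.1072  0.1239] reach 0.467 n 706
block h 0.052 cen [0.6272 0.2478] rect [0.6272 0.2476 0.0588 0.0583] a 86.1 circ [0.6269 0.2477 0.0778] reach 0.674 n 292
bowl h 0.008 cen [ 0.3863 -0.2979] rect [ 0.3863 -0.2979  0.0443  0.0437] a 89.9 circ [ 0.3868 -0.2974  0.0486] reach 0.488 n 130
blue h 0.056 cen [0.7013 0.3953] rect [0.7022 0.395  0.0933 0.0927] a 14.3 circ [0.7027 0.3948 0.1248] reach 0.805 n 686
brown h 0.056 cen [ 0.6187 -0.4207] rect [ 0.6184 -0.4195  0.0424  0.0443] a 45.2 circ [ 0.6186 -0.4201  0.0475] reach 0.748 n 143
d1 h 0.015 cen [0.4979 0.2775] rect [0.4977 0.2772 0.0344 0.0341] a 2.4 circ [0.4977 0.2772 0.0403] reach 0.570 n 103
d2 h 0.014 cen [0.5689 0.0195] rect [0.5681 0.0198 0.0363 0.0362] a 46.0 circ [0.5683 0.018  0.0415] reach 0.569 n 103
d3 h 0.015 cen [ 0.5071 -0.2569] rect [ 0.5068 -0.2563  0.0354  0.039 ] a 71.6 circ [ 0.5074 -0.2554  0.0399] reach 0.568 n 97
```

The heights match the given sizes (tops at 56/74/92/110 mm, plinths at 20/38/56/74 mm), so the pairs are hC→pC, hB→pD, hA→pB and hD→pA. I'll turn the tool so its y lies along world y. Shifts are then [-dx, dy, -dz].

```bash
cat > go.py <<'E'
import sys,numpy as np
from rig import robot
from scipy.spatial.transform import Rotation as R
o=robot.get_obs(); r=R.from_quat(o["tool_rot"]); y=r.apply([0,1,0])
print("t %.2f"%o["time"],"pos",o["position"].round(4),"yaw of y %.2f"%np.degrees(np.arctan2(y[1],y[0])),"q",o["q"].round(2),"ft",o["ft_force"].round(1),"w %.4f gf %.1f"%(o["grip_width"],o["grip_force"]))
if len(sys.argv)>3: print("tool cm",(r.inv().apply(np.float64(sys.argv[1:4])-o["position"])*100).round(2))
E
python3 -m pendant '[{"jaw":1,"linear":[0,0,0],"twist":-6.45},{"jaw":1,"linear":[0,0,0],"twist":-6.45},{"jaw":1,"linear":[0,0,0],"twist":-6.45},{"jaw":1,"linear":[0,0,0],"twist":-6.45}]'
python3 -m pendant '[{"jaw":1,"linear":[-1.19,-3.5,0],"twist":0},{"jaw":1,"linear":[-1.19,-3.5,0],"twist":0},{"jaw":1,"linear":[-1.19,-3.5,0],"twist":0},{"jaw":1,"linear":[-1.19,-3.5,0],"twist":0},{"jaw":1,"linear":[-1.19,-3.5,0],"twist":0},{"jaw":1,"linear":[-1.19,-3.5,0],"twist":0},{"jaw":1,"linear":[-1.19,-3.5,0],"twist":0},{"jaw":1,"linear":[-1.19,-3.5,0],"twist":0},{"jaw":1,"linear":[0,0,0],"twist":0},{"jaw":1,"linear":[0,0,0],"twist":0},{"jaw":1,"linear":[0,0,0],"twist":0}]'
python3 go.py .3666 .2818 .097
```

```text
time: 0.43
position: [0.2715, 0.5625, 0.2389]
tool_rot: [-0.003, 1.0, -0.001, -0.0]
ft_force: [0.4, -0.0, 0.9]
grip_width: 0.0871
grip_force: 0.0
time: 1.35
position: [0.367, 0.2831, 0.2395]
tool_rot: [0.0, 1.0, 0.0, -0.0]
ft_force: [0.5, 0.5, -0.7]
grip_width: 0.0871
grip_force: 0.0
t 1.35 pos [0.367  0.2831 0.2395] yaw of y 89.97 q [ 0.41  0.31  1.82  0.    1.01 -1.16] ft [ 0.5  0.5 -0.7] w 0.0871 gf 0.0
tool cm [ 0.04 -0.13 14.25]
```

```bash
python3 -m pendant '[{"jaw":1,"linear":[0,-0.1,2.5],"twist":0},{"jaw":1,"linear":[0,0,2.5],"twist":0},{"jaw":1,"linear":[0,0,2.5],"twist":0},{"jaw":1,"linear":[0,0,2.5],"twist":0},{"jaw":1,"linear":[0,0,2.5],"twist":0},{"jaw":1,"linear":[0,0,1.75],"twist":0},{"jaw":1,"linear":[0,0,0],"twist":0},{"jaw":1,"linear":[0,0,0],"twist":0}]'
python3 -m pendant '[{"jaw":0,"linear":[0,0,0],"twist":0},{"jaw":0,"linear":[0,0,0],"twist":0},{"jaw":0,"linear":[0,0,0],"twist":0},{"jaw":0,"linear":[0,0,0],"twist":0},{"jaw":0,"linear":[0,0,0],"twist":0},{"jaw":0,"linear":[0,0,0],"twist":0},{"jaw":0,"linear":[0,0,0],"twist":0},{"jaw":0,"linear":[0,0,0],"twist":0}]' 30
python3 go.py .6292 -.2576 .26
```

```text
time: 2.02
position: [0.366, 0.2829, 0.0963]
tool_rot: [-0.001, 1.0, -0.0, -0.001]
ft_force: [-0.1, 0.3, 0.5]
grip_width: 0.0873
grip_force: 0.0
time: 2.68
position: [0.3675, 0.2817, 0.0979]
tool_rot: [-0.0, 1.0, 0.0, 0.001]
ft_force: [-0.3, -1.9, 6.9]
grip_width: 0.0631
grip_force: 30.0
t 2.68 pos [0.3675 0.2817 0.0979] yaw of y 90.02 q [ 0.41  0.56  1.96 -0.    0.62 -1.16] ft [-0.3 -1.9  6.9] w 0.0631 gf 30.0
tool cm [-26.17 -53.94 -16.2 ]
```

```bash
python3 -m pendant '[{"jaw":0,"linear":[0,0,-0.5],"twist":0},{"jaw":0,"linear":[0,0,-1],"twist":0},{"jaw":0,"linear":[0,0,-2],"twist":0},{"jaw":0,"linear":[0,0,-2],"twist":0},{"jaw":0,"linear":[0,0,-2],"twist":0},{"jaw":0,"linear":[0,0,-2],"twist":0},{"jaw":0,"linear":[0,0,-2],"twist":0},{"jaw":0,"linear":[0,0,-2],"twist":0},{"jaw":0,"linear":[0,0,-1.5],"twist":0},{"jaw":0,"linear":[0,0,-1],"twist":0},{"jaw":0,"linear":[-0.5,-1,0],"twist":0},{"jaw":0,"linear":[-0.8,-1.7,0],"twist":0}]'
python3 -m pendant '[{"jaw":0,"linear":[-1.2,-2.4,0],"twist":0},{"jaw":0,"linear":[-1.2,-2.4,0],"twist":0},{"jaw":0,"linear":[-1.2,-2.4,0],"twist":0},{"jaw":0,"linear":[-1.2,-2.4,0],"twist":0},{"jaw":0,"linear":[-1.2,-2.4,0],"twist":0},{"jaw":0,"linear":[-1.2,-2.4,0],"twist":0},{"jaw":0,"linear":[-1.2,-2.4,0],"twist":0},{"jaw":0,"linear":[-1.2,-2.4,0],"twist":0},{"jaw":0,"linear":[-1.2,-2.4,0],"twist":0},{"jaw":0,"linear":[-1.2,-2.4,0],"twist":0},{"jaw":0,"linear":[-1.2,-2.4,0],"twist":0},{"jaw":0,"linear":[-1.2,-2.4,0],"twist":0}]'
python3 -m pendant '[{"jaw":0,"linear":[-1.2,-2.4,0],"twist":0},{"jaw":0,"linear":[-1.2,-2.4,0],"twist":0},{"jaw":0,"linear":[-1.2,-2.4,0],"twist":0},{"jaw":0,"linear":[-1.2,-2.4,0],"twist":0},{"jaw":0,"linear":[-1.2,-2.4,0],"twist":0},{"jaw":0,"linear":[-1.2,-2.4,0],"twist":0},{"jaw":0,"linear":[-1.2,-2.4,0],"twist":0},{"jaw":0,"linear":[-0.9,-2,0],"twist":0},{"jaw":0,"linear":[-0.6,-1.6,0],"twist":0},{"jaw":0,"linear":[0,-0.8,0],"twist":0},{"jaw":0,"linear":[0,0,0],"twist":0},{"jaw":0,"linear":[0,0,0],"twist":0}]'
python3 go.py .6292 -.2576 .12
```

```text
time: 3.68
position: [0.3791, 0.255, 0.2569]
tool_rot: [-0.002, 1.0, 0.0, -0.0]
ft_force: [0.2, -0.1, -4.6]
grip_width: 0.0631
grip_force: 30.0
time: 4.68
position: [0.5231, -0.0348, 0.2554]
tool_rot: [0.0, 1.0, 0.0, -0.002]
ft_force: [-0.1, 0.5, -5.4]
grip_width: 0.0633
grip_force: 30.0
time: 5.68
position: [0.6217, -0.2445, 0.2554]
tool_rot: [0.0, 1.0, 0.001, -0.002]
ft_force: [-0.4, 0.9, -4.1]
grip_width: 0.0631
grip_force: 30.0
t 5.68 pos [ 0.6217 -0.2445  0.2554] yaw of y 89.97 q [-0.54  0.57  1.3   0.    1.28 -2.11] ft [-0.4  0.9 -4.1] w 0.0631 gf 30.0
tool cm [-0.8  -1.35 13.53]
```

```bash
python3 -m pendant '[{"jaw":0,"linear":[-0.4,-0.7,0],"twist":0},{"jaw":0,"linear":[-0.4,-0.65,1],"twist":0},{"jaw":0,"linear":[0,0,2],"twist":0},{"jaw":0,"linear":[0,0,2],"twist":0},{"jaw":0,"linear":[0,0,2],"twist":0},{"jaw":0,"linear":[0,0,2],"twist":0},{"jaw":0,"linear":[0,0,2],"twist":0},{"jaw":0,"linear":[0,0,1.2],"twist":0},{"jaw":0,"linear":[0,0,0.5],"twist":0},{"jaw":0,"linear":[0,0,0],"twist":0},{"jaw":0,"linear":[0,0,0],"twist":0}]'
python3 go.py .6292 -.2576 .1175
```

```text
time: 6.6
position: [0.632, -0.2587, 0.1305]
tool_rot: [-0.0, 1.0, -0.0, 0.001]
ft_force: [-0.1, -1.0, -4.7]
grip_width: 0.063
grip_force: 30.0
t 6.60 pos [ 0.632  -0.2587  0.1305] yaw of y 90.05 q [-0.55  0.73  1.37 -0.    1.05 -2.12] ft [-0.1 -1.  -4.7] w 0.0630 gf 30.0
tool cm [0.28 0.11 1.3 ]
```

```bash
python3 -m pendant '[{"jaw":0,"linear":[0.2,0.1,0.4],"twist":0},{"jaw":0,"linear":[0,0,0.3],"twist":0},{"jaw":0,"linear":[0,0,0.2],"twist":0},{"jaw":0,"linear":[0,0,0.1],"twist":0},{"jaw":0,"linear":[0,0,0],"twist":0},{"jaw":0,"linear":[0,0,0],"twist":0}]'
python3 -m pendant '[{"jaw":0,"linear":[0,0,0.1],"twist":0},{"jaw":0,"linear":[0,0,0],"twist":0},{"jaw":0,"linear":[0,0,0],"twist":0}]'
python3 -m pendant '[{"jaw":0,"linear":[0,0,0.1],"twist":0},{"jaw":0,"linear":[0,0,0],"twist":0},{"jaw":0,"linear":[0,0,0],"twist":0}]'
python3 go.py .6292 -.2576 .1175
```

```text
time: 7.1
position: [0.6294, -0.2576, 0.1202]
tool_rot: [-0.0, 1.0, -0.0, 0.0]
ft_force: [0.1, 0.3, -5.0]
grip_width: 0.0629
grip_force: 30.0
time: 7.35
position: [0.6293, -0.2575, 0.119]
tool_rot: [-0.0, 1.0, 0.0, -0.0]
ft_force: [-0.6, 0.8, -4.8]
grip_width: 0.0634
grip_force: 30.0
time: 7.6
position: [0.6294, -0.2576, 0.1181]
tool_rot: [-0.0, 1.0, -0.0, 0.0]
ft_force: [0.9, 0.6, -4.6]
grip_width: 0.0628
grip_force: 30.0
t 7.60 pos [ 0.6294 -0.2576  0.1181] yaw of y 90.03 q [-0.55  0.74  1.38 -0.    1.02 -2.12] ft [ 0.9  0.6 -4.6] w 0.0628 gf 30.0
tool cm [ 0.02 -0.    0.06]
```

```bash
python3 -m pendant '[{"jaw":0,"linear":[0,0,0.05],"twist":0},{"jaw":0,"linear":[0,0,0],"twist":0},{"jaw":0,"linear":[0,0,0],"twist":0}]' | grep -E "posi|ft"
python3 -m pendant '[{"jaw":0,"linear":[0,0,0.05],"twist":0},{"jaw":0,"linear":[0,0,0],"twist":0},{"jaw":0,"linear":[0,0,0],"twist":0}]'| grep -E "posi|ft"
python3 -m pendant '[{"jaw":0,"linear":[0,0,0.05],"twist":0},{"jaw":0,"linear":[0,0,0],"twist":0},{"jaw":0,"linear":[0,0,0],"twist":0}]'| grep -E "posi|ft"
```

```text
position: [0.6295, -0.2576, 0.118]
ft_force: [-0.2, -0.4, -1.2]
position: [0.6296, -0.2576, 0.118]
ft_force: [-1.5, 0.4, 2.9]
position: [0.6297, -0.2577, 0.1179]
ft_force: [-1.8, 1.5, 5.5]
```

```bash
python3 -m pendant '[{"jaw":1,"linear":[0,0,0],"twist":0},{"jaw":1,"linear":[0,0,0],"twist":0},{"jaw":1,"linear":[0,0,0],"twist":0},{"jaw":1,"linear":[0,0,0],"twist":0},{"jaw":1,"linear":[0,0,0],"twist":0},{"jaw":1,"linear":[0,0,0],"twist":0},{"jaw":1,"linear":[0,0,-1.5],"twist":0},{"jaw":1,"linear":[0,0,-2.5],"twist":0},{"jaw":1,"linear":[0,0,-3],"twist":0},{"jaw":1,"linear":[0,0,-3],"twist":0}]'
python3 -m pendant '[{"jaw":1,"linear":[1.8,3.5,0],"twist":0},{"jaw":1,"linear":[1.8,3.5,0],"twist":0},{"jaw":1,"linear":[1.8,3.5,0],"twist":0},{"jaw":1,"linear":[1.8,3.5,0],"twist":0},{"jaw":1,"linear":[1.8,3.5,0],"twist":0},{"jaw":1,"linear":[1.8,3.5,0],"twist":0},{"jaw":1,"linear":[1.8,3.5,0],"twist":0},{"jaw":1,"linear":[1.8,3.5,0],"twist":0},{"jaw":1,"linear":[1.8,3.5,0],"twist":0},{"jaw":1,"linear":[1.8,3.5,0],"twist":0},{"jaw":1,"linear":[0,0,0],"twist":0},{"jaw":1,"linear":[0,0,0],"twist":0}]'
python3 - <<'E'
from look import *
from rig import cams
for n in("top","scene"):
    c=cams.camera(n);cv2.imwrite(f"pics/{n}1.png",c["color"])
    if n=="top":
        P=cloud(c);u,v=325,152
        print("z near plinth C",np.nanmax(P[130:175,305:350,2]))
        m=(P[...,2]>.115)&(P[...,2]<.14);m[:,:300]=0;m[:,355:]=0;m[:125]=0;m[185:]=0
        v,u=np.nonzero(m);print(len(u),plane(c,np.c_[u,v],.13).mean(0))
E
python3 go.py .4468 .0991 .079
```

```text
time: 9.18
position: [0.6288, -0.2572, 0.2167]
tool_rot: [-0.0, 1.0, 0.001, -0.001]
ft_force: [0.4, -0.1, 0.4]
grip_width: 0.0873
grip_force: 0.0
time: 10.18
position: [0.448, 0.0941, 0.2168]
tool_rot: [-0.002, 1.0, -0.0, 0.0]
ft_force: [0.2, -0.5, -0.1]
grip_width: 0.0871
grip_force: 0.0
z near plinth C 0.13766889582501318
333 [ 0.62685498 -0.25565036  0.13      ]
t 10.28 pos [0.4501 0.0921 0.2169] yaw of y 90.06 q [-0.04  0.34  1.86 -0.    0.94 -1.61] ft [0.9 0.2 0.1] w 0.0870 gf 0.0
tool cm [ 0.36  0.71 13.79]
```

View pics/scene1.png

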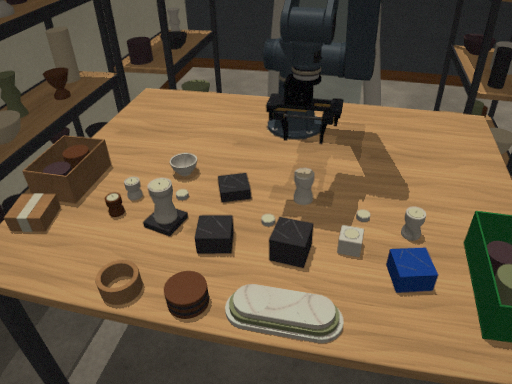

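Scene view: the tallest holder stands upright on the lowest plinth at about (163,205), and the camera puts it within 3 mm of centre. Next is holder 3 → plinth 2.

```bash
python3 -m pendant '[{"jaw":1,"linear":[0.3,0.65,1.5],"twist":0},{"jaw":1,"linear":[0,0,2.5],"twist":0},{"jaw":1,"linear":[0,0,2.5],"twist":0},{"jaw":1,"linear":[0,0,2.5],"twist":0},{"jaw":1,"linear":[0,0,2.5],"twist":0},{"jaw":1,"linear":[0,0,1.5],"twist":0},{"jaw":1,"linear":[0,0,0.75],"twist":0},{"jaw":1,"linear":[0,0,0],"twist":0},{"jaw":1,"linear":[0,0,0],"twist":0}]'
python3 -m pendant '[{"jaw":0,"linear":[0,0,0],"twist":0},{"jaw":0,"linear":[0,0,0],"twist":0},{"jaw":0,"linear":[0,0,0],"twist":0},{"jaw":0,"linear":[0,0,0],"twist":0},{"jaw":0,"linear":[0,0,0],"twist":0},{"jaw":0,"linear":[0,0,0],"twist":0},{"jaw":0,"linear":[0,0,0],"twist":0},{"jaw":0,"linear":[0,0,0],"twist":0}]' 30
python3 go.py .4551 -.1078 .20
```

```text
time: 11.03
position: [0.447, 0.098, 0.079]
tool_rot: [0.001, 1.0, -0.0, 0.0]
ft_force: [1.0, 0.4, 0.3]
grip_width: 0.087
grip_force: 0.0
time: 11.7
position: [0.4464, 0.0992, 0.0795]
tool_rot: [-0.0, 1.0, 0.0, 0.0]
ft_force: [0.0, 1.0, 5.5]
grip_width: 0.057
grip_force: 30.0
t 11.70 pos [0.4464 0.0992 0.0795] yaw of y 90.03 q [-0.03  0.6   1.98  0.    0.56 -1.6 ] ft [0.  1.  5.5] w 0.0570 gf 30.0
tool cm [ -0.87 -20.69 -12.06]
```

```bash
python3 -m pendant '[{"jaw":0,"linear":[0,0,-0.5],"twist":0},{"jaw":0,"linear":[0,0,-1],"twist":0},{"jaw":0,"linear":[0,0,-2],"twist":0},{"jaw":0,"linear":[0,0,-2],"twist":0},{"jaw":0,"linear":[0,0,-1.5],"twist":0},{"jaw":0,"linear":[0,0,-1],"twist":0},{"jaw":0,"linear":[0,-0.7,0],"twist":0},{"jaw":0,"linear":[-0.1,-1.5,0],"twist":0},{"jaw":0,"linear":[-0.1,-2,0],"twist":0},{"jaw":0,"linear":[-0.1,-2.4,0],"twist":0},{"jaw":0,"linear":[-0.1,-2.4,0],"twist":0},{"jaw":0,"linear":[-0.1,-2.4,0],"twist":0}]'
python3 -m pendant '[{"jaw":0,"linear":[-0.1,-2.4,0],"twist":0},{"jaw":0,"linear":[-0.1,-2.4,0],"twist":0},{"jaw":0,"linear":[-0.1,-2,0],"twist":0},{"jaw":0,"linear":[-0.1,-1.5,0],"twist":0},{"jaw":0,"linear":[0,-1,0],"twist":0},{"jaw":0,"linear":[0,0,0],"twist":0},{"jaw":0,"linear":[0,0,1],"twist":0},{"jaw":0,"linear":[0,0,1],"twist":0},{"jaw":0,"linear":[0,0,0.8],"twist":0},{"jaw":0,"linear":[0,0,0.4],"twist":0},{"jaw":0,"linear":[0,0,0],"twist":0},{"jaw":0,"linear":[0,0,0],"twist":0}]'
python3 go.py .4551 -.1078 .1175
```

```text
time: 12.7
position: [0.4499, -0.0163, 0.158]
tool_rot: [-0.001, 1.0, 0.0, -0.001]
ft_force: [-0.1, -0.5, -4.5]
grip_width: 0.0576
grip_force: 30.0
time: 13.7
position: [0.455, -0.1076, 0.1268]
tool_rot: [-0.001, 1.0, 0.0, -0.0]
ft_force: [-0.4, -0.1, -3.2]
grip_width: 0.057
grip_force: 30.0
t 13.70 pos [ 0.455  -0.1076  0.1268] yaw of y 90.07 q [-0.47  0.51  1.93  0.    0.71 -2.04] ft [-0.4 -0.1 -3.2] w 0.0570 gf 30.0
tool cm [-0.01 -0.02  0.93]
```

```bash
python3 -m pendant '[{"jaw":0,"linear":[-0.1,-0.1,0.3],"twist":0},{"jaw":0,"linear":[0,0,0.2],"twist":0},{"jaw":0,"linear":[0,0,0.1],"twist":0},{"jaw":0,"linear":[0,0,0.1],"twist":0},{"jaw":0,"linear":[0,0,0.1],"twist":0},{"jaw":0,"linear":[0,0,0],"twist":0},{"jaw":0,"linear":[0,0,0],"twist":0}]'| grep -E "posi|ft"
python3 -m pendant '[{"jaw":0,"linear":[0,0,0.05],"twist":0},{"jaw":0,"linear":[0,0,0],"twist":0},{"jaw":0,"linear":[0,0,0],"twist":0}]' | grep -E "posi|ft"
python3 -m pendant '[{"jaw":0,"linear":[0,0,0.05],"twist":0},{"jaw":0,"linear":[0,0,0],"twist":0},{"jaw":0,"linear":[0,0,0],"twist":0}]'| grep -E "posi|ft"
```

```text
position: [0.4562, -0.1091, 0.1191]
ft_force: [0.4, 0.8, -3.0]
position: [0.4563, -0.1091, 0.1186]
ft_force: [-1.6, 0.5, -4.6]
position: [0.4562, -0.1091, 0.118]
ft_force: [-0.7, 0.3, -3.9]
```

```bash
for i in 1; do python3 -m pendant '[{"jaw":0,"linear":[0,0,0.05],"twist":0},{"jaw":0,"linear":[0,0,0],"twist":0},{"jaw":0,"linear":[0,0,0],"twist":0}]' | grep -E "posi|ft"; done
python3 -m pendant '[{"jaw":0,"linear":[0,0,0.05],"twist":0},{"jaw":0,"linear":[0,0,0],"twist":0},{"jaw":0,"linear":[0,0,0],"twist":0}]'| grep -E "posi|ft"
```

```text
position: [0.4563, -0.1091, 0.1176]
ft_force: [0.2, 0.0, -3.7]
position: [0.4564, -0.1091, 0.1175]
ft_force: [-0.3, 1.0, 3.7]
```

```bash
python3 -m pendant '[{"jaw":1,"linear":[0,0,0],"twist":0},{"jaw":1,"linear":[0,0,0],"twist":0},{"jaw":1,"linear":[0,0,0],"twist":0},{"jaw":1,"linear":[0,0,0],"twist":0},{"jaw":1,"linear":[0,0,0],"twist":0},{"jaw":1,"linear":[0,0,0],"twist":0},{"jaw":1,"linear":[0,0,-1.5],"twist":0},{"jaw":1,"linear":[0,0,-2.5],"twist":0},{"jaw":1,"linear":[0,0,-3],"twist":0},{"jaw":1,"linear":[0,0,-3],"twist":0}]'
python3 -m pendant '[{"jaw":1,"linear":[-0.6,3.6,0],"twist":0},{"jaw":1,"linear":[-0.6,3.6,0],"twist":0},{"jaw":1,"linear":[-0.6,3.6,0],"twist":0},{"jaw":1,"linear":[-0.6,3.6,0],"twist":0},{"jaw":1,"linear":[-0.6,3.6,0],"twist":0},{"jaw":1,"linear":[-0.6,3.6,0],"twist":0},{"jaw":1,"linear":[-0.6,3.6,0],"twist":0},{"jaw":1,"linear":[-0.6,3.6,0],"twist":0},{"jaw":1,"linear":[-0.6,3.6,0],"twist":0},{"jaw":1,"linear":[-0.6,3.6,0],"twist":0},{"jaw":1,"linear":[-0.6,3.6,0],"twist":0},{"jaw":1,"linear":[-0.6,3.6,0],"twist":0}]'
python3 -m pendant '[{"jaw":1,"linear":[-0.6,3.6,0],"twist":0},{"jaw":1,"linear":[-0.6,3.6,0],"twist":0},{"jaw":1,"linear":[0,0.6,0],"twist":0},{"jaw":1,"linear":[0,0,0],"twist":0},{"jaw":1,"linear":[0,0,0],"twist":0},{"jaw":1,"linear":[0,0,0],"twist":0}]'
python3 go.py .5415 .4071 .061
python3 - <<'E'
from look import *
from rig import cams
c=cams.camera("top");cv2.imwrite("pics/top2.png",c["color"]);P=cloud(c)
for w,p in(("C",(.6292,-.2576)),("D",(.4551,-.1078))):
    m=(P[...,2]>.12)&(P[...,2]<.14)&(np.hypot(P[...,0]-p[0],P[...,1]-p[1])<.06)
    v,u=np.nonzero(m);print(w,len(u),plane(c,np.c_[u,v],.13).mean(0),cv2.minEnclosingCircle(plane(c,np.c_[u,v],.13)[:,:2].astype(np.float32)))
E
```

```text
time: 16.12
position: [0.4556, -0.1088, 0.2176]
tool_rot: [-0.0, 1.0, 0.0, -0.001]
ft_force: [0.9, 0.1, 0.2]
grip_width: 0.087
grip_force: 0.0
time: 17.12
position: [0.5278, 0.3248, 0.2168]
tool_rot: [-0.0, 1.0, -0.0, -0.0]
ft_force: [0.1, -0.2, 0.3]
grip_width: 0.0869
grip_force: 0.0
time: 17.62
position: [0.5395, 0.3994, 0.2166]
tool_rot: [0.0, 1.0, -0.001, -0.001]
ft_force: [-1.0, -0.6, -0.3]
grip_width: 0.087
grip_force: 0.0
t 17.62 pos [0.5395 0.3994 0.2166] yaw of y 89.98 q [ 0.47  0.62  1.33 -0.    1.2  -1.1 ] ft [-1.  -0.6 -0.3] w 0.0870 gf 0.0
tool cm [-0.22  0.79 15.56]
C 320 [ 0.62763596 -0.25619237  0.13      ] ((0.6275171637535095, -0.2564166784286499), 0.03299596160650253)
D 260 [ 0.45603723 -0.10628391  0.13      ] ((0.4559246897697449, -0.10631238669157028), 0.02931196615099907)
```

```bash
python3 -m pendant '[{"jaw":1,"linear":[-0.2,0.8,1.5],"twist":0},{"jaw":1,"linear":[0,0,2.5],"twist":0},{"jaw":1,"linear":[0,0,2.5],"twist":0},{"jaw":1,"linear":[0,0,2.5],"twist":0},{"jaw":1,"linear":[0,0,2.5],"twist":0},{"jaw":1,"linear":[0,0,2.2],"twist":0},{"jaw":1,"linear":[0,0,1.1],"twist":0},{"jaw":1,"linear":[0,0,0.7],"twist":0},{"jaw":1,"linear":[0,0,0],"twist":0},{"jaw":1,"linear":[0,0,0],"twist":0}]'
python3 -m pendant '[{"jaw":0,"linear":[0,0,0],"twist":0},{"jaw":0,"linear":[0,0,0],"twist":0},{"jaw":0,"linear":[0,0,0],"twist":0},{"jaw":0,"linear":[0,0,0],"twist":0},{"jaw":0,"linear":[0,0,0],"twist":0},{"jaw":0,"linear":[0,0,0],"twist":0},{"jaw":0,"linear":[0,0,0],"twist":0},{"jaw":0,"linear":[0,0,0],"twist":0},{"jaw":0,"linear":[0,0,0],"twist":0}]' 25
python3 go.py .6757 -.0964 .215
```

```text
time: 18.5
position: [0.5426, 0.409, 0.0625]
tool_rot: [-0.0, 1.0, 0.0, 0.0]
ft_force: [-0.3, -1.0, -2.1]
grip_width: 0.0869
grip_force: 0.0
time: 19.25
position: [0.542, 0.4086, 0.0624]
tool_rot: [-0.0, 1.0, -0.0, -0.0]
ft_force: [-0.9, -2.2, 2.1]
grip_width: 0.0508
grip_force: 25.0
t 19.25 pos [0.542  0.4086 0.0624] yaw of y 90.03 q [ 0.48  0.81  1.41 -0.    0.92 -1.09] ft [-0.9 -2.2  2.1] w 0.0508 gf 25.0
tool cm [-13.34 -50.52 -15.24]
```

```bash
python3 -m pendant '[{"jaw":0,"linear":[0,0,-0.5],"twist":0},{"jaw":0,"linear":[0,0,-1],"twist":0},{"jaw":0,"linear":[0,0,-2],"twist":0},{"jaw":0,"linear":[0,0,-2.5],"twist":0},{"jaw":0,"linear":[0,0,-2.5],"twist":0},{"jaw":0,"linear":[0,0,-2.5],"twist":0},{"jaw":0,"linear":[0,0,-2],"twist":0},{"jaw":0,"linear":[0,0,-1.5],"twist":0},{"jaw":0,"linear":[0,0,-0.5],"twist":0},{"jaw":0,"linear":[-0.2,-0.7,0],"twist":0},{"jaw":0,"linear":[-0.4,-1.5,0],"twist":0}]'
python3 -m pendant '[{"jaw":0,"linear":[-0.6,-2.4,0],"twist":0},{"jaw":0,"linear":[-0.7,-2.7,0],"twist":0},{"jaw":0,"linear":[-0.7,-2.7,0],"twist":0},{"jaw":0,"linear":[-0.7,-2.7,0],"twist":0},{"jaw":0,"linear":[-0.7,-2.7,0],"twist":0},{"jaw":0,"linear":[-0.7,-2.7,0],"twist":0},{"jaw":0,"linear":[-0.7,-2.7,0],"twist":0},{"jaw":0,"linear":[-0.7,-2.7,0],"twist":0},{"jaw":0,"linear":[-0.7,-2.7,0],"twist":0},{"jaw":0,"linear":[-0.7,-2.7,0],"twist":0},{"jaw":0,"linear":[-0.7,-2.7,0],"twist":0},{"jaw":0,"linear":[-0.7,-2.7,0],"twist":0}]'
python3 -m pendant '[{"jaw":0,"linear":[-0.7,-2.7,0],"twist":0},{"jaw":0,"linear":[-0.7,-2.7,0],"twist":0},{"jaw":0,"linear":[-0.7,-2.7,0],"twist":0},{"jaw":0,"linear":[-0.7,-2.7,0],"twist":0},{"jaw":0,"linear":[-0.5,-2.2,0],"twist":0},{"jaw":0,"linear":[-0.5,-1.7,0],"twist":0},{"jaw":0,"linear":[-0.3,-1,0],"twist":0},{"jaw":0,"linear":[0,-0.4,0],"twist":0},{"jaw":0,"linear":[0,0,0],"twist":0},{"jaw":0,"linear":[0,0,0],"twist":0},{"jaw":0,"linear":[0,0,0],"twist":0}]'
python3 go.py .6757 -.0964 .119
```

```text
time: 20.17
position: [0.5471, 0.3877, 0.2115]
tool_rot: [-0.001, 1.0, 0.0, -0.0]
ft_force: [-0.3, -0.6, -3.2]
grip_width: 0.051
grip_force: 25.0
time: 21.17
position: [0.6298, 0.0632, 0.2099]
tool_rot: [0.0, 1.0, -0.0, -0.002]
ft_force: [-0.3, 0.2, -2.4]
grip_width: 0.0511
grip_force: 25.0
time: 22.08
position: [0.6717, -0.0934, 0.2119]
tool_rot: [-0.001, 1.0, 0.0, -0.0]
ft_force: [-1.0, 0.5, -1.7]
grip_width: 0.0508
grip_force: 25.0
t 22.08 pos [ 0.6717 -0.0934  0.2119] yaw of y 90.11 q [-0.3   0.63  1.31  0.    1.2  -1.88] ft [-1.   0.5 -1.7] w 0.0508 gf 25.0
tool cm [-0.41 -0.31  9.29]
```

```bash
python3 -m pendant '[{"jaw":0,"linear":[-0.3,-0.3,0.8],"twist":0},{"jaw":0,"linear":[0,0,2],"twist":0},{"jaw":0,"linear":[0,0,2],"twist":0},{"jaw":0,"linear":[0,0,1.8],"twist":0},{"jaw":0,"linear":[0,0,1],"twist":0},{"jaw":0,"linear":[0,0,0.6],"twist":0},{"jaw":0,"linear":[0,0,0.2],"twist":0},{"jaw":0,"linear":[0,0,0],"twist":0},{"jaw":0,"linear":[0,0,0],"twist":0},{"jaw":0,"linear":[0,0,0],"twist":0}]'
python3 go.py .6757 -.0964 .119
```

```text
time: 22.92
position: [0.6761, -0.0982, 0.1293]
tool_rot: [-0.0, 1.0, -0.0, 0.001]
ft_force: [0.6, 0.9, -2.2]
grip_width: 0.0507
grip_force: 25.0
t 22.92 pos [ 0.6761 -0.0982  0.1293] yaw of y 90.03 q [-0.31  0.73  1.37  0.    1.04 -1.88] ft [ 0.6  0.9 -2.2] w 0.0507 gf 25.0
tool cm [0.04 0.18 1.03]
```

```bash
python3 -m pendant '[{"jaw":0,"linear":[0,0.1,0.4],"twist":0},{"jaw":0,"linear":[0,0,0.2],"twist":0},{"jaw":0,"linear":[0,0,0.1],"twist":0},{"jaw":0,"linear":[0,0,0.1],"twist":0},{"jaw":0,"linear":[0,0,0],"twist":0},{"jaw":0,"linear":[0,0,0],"twist":0}]'| grep -E "posi|ft"
python3 -m pendant '[{"jaw":0,"linear":[0,0,0.05],"twist":0},{"jaw":0,"linear":[0,0,0],"twist":0},{"jaw":0,"linear":[0,0,0],"twist":0}]' | grep -E "posi|ft"
python3 -m pendant '[{"jaw":0,"linear":[0,0,0.05],"twist":0},{"jaw":0,"linear":[0,0,0],"twist":0},{"jaw":0,"linear":[0,0,0],"twist":0}]'| grep -E "posi|ft"
python3 -m pendant '[{"jaw":0,"linear":[0,0,0.05],"twist":0},{"jaw":0,"linear":[0,0,0],"twist":0},{"jaw":0,"linear":[0,0,0],"twist":0}]'| grep -E "posi|ft"
```

```text
position: [0.6752, -0.097, 0.1199]
ft_force: [0.1, -0.7, -1.8]
position: [0.6753, -0.097, 0.1196]
ft_force: [0.8, 0.4, -2.5]
position: [0.6752, -0.0969, 0.119]
ft_force: [-0.1, -1.7, -3.5]
position: [0.6752, -0.097, 0.1185]
ft_force: [-0.5, -0.1, -2.7]
```

```bash
python3 -m pendant '[{"jaw":0,"linear":[0,0,0.05],"twist":0},{"jaw":0,"linear":[0,0,0],"twist":0},{"jaw":0,"linear":[0,0,0],"twist":0}]' | grep -E "posi|ft"
python3 -m pendant '[{"jaw":0,"linear":[0,0,0.05],"twist":0},{"jaw":0,"linear":[0,0,0],"twist":0},{"jaw":0,"linear":[0,0,0],"twist":0}]'| grep -E "posi|ft"
```

```text
position: [0.6754, -0.097, 0.1184]
ft_force: [-0.4, -0.2, -0.4]
position: [0.6755, -0.097, 0.1183]
ft_force: [-0.2, -0.3, 2.9]
```

```bash
python3 -m pendant '[{"jaw":1,"linear":[0,0,0],"twist":0},{"jaw":1,"linear":[0,0,0],"twist":0},{"jaw":1,"linear":[0,0,0],"twist":0},{"jaw":1,"linear":[0,0,0],"twist":0},{"jaw":1,"linear":[0,0,0],"twist":0},{"jaw":1,"linear":[0,0,0],"twist":0},{"jaw":1,"linear":[0,0,0],"twist":0},{"jaw":1,"linear":[0,0,-1.5],"twist":0},{"jaw":1,"linear":[0,0,-2.5],"twist":0},{"jaw":1,"linear":[0,0,-3],"twist":0},{"jaw":1,"linear":[0,0,-3],"twist":0}]'
python3 -m pendant '[{"jaw":1,"linear":[1.55,-3.35,0],"twist":0},{"jaw":1,"linear":[1.55,-3.35,0],"twist":0},{"jaw":1,"linear":[1.55,-3.35,0],"twist":0},{"jaw":1,"linear":[1.55,-3.35,0],"twist":0},{"jaw":1,"linear":[1.55,-3.35,0],"twist":0},{"jaw":1,"linear":[1.55,-3.35,0],"twist":0},{"jaw":1,"linear":[1.55,-3.35,0],"twist":0},{"jaw":1,"linear":[1.55,-3.35,0],"twist":0},{"jaw":1,"linear":[1.55,-3.35,0],"twist":0},{"jaw":1,"linear":[0,0,0],"twist":0},{"jaw":1,"linear":[0,0,0],"twist":0},{"jaw":1,"linear":[0,0,0],"twist":0}]'
python3 go.py .533 -.403 .0435
```

```text
time: 25.58
position: [0.6747, -0.0968, 0.2178]
tool_rot: [-0.0, 1.0, 0.0, -0.001]
ft_force: [0.4, -0.5, 0.4]
grip_width: 0.0868
grip_force: 0.0
time: 26.58
position: [0.5357, -0.3981, 0.2173]
tool_rot: [0.0, 1.0, 0.001, -0.0]
ft_force: [0.4, 0.4, -0.6]
grip_width: 0.087
grip_force: 0.0
t 26.58 pos [ 0.5357 -0.3981  0.2173] yaw of y 89.98 q [-0.81  0.61  1.34  0.    1.19 -2.38] ft [ 0.4  0.4 -0.6] w 0.0870 gf 0.0
tool cm [ 0.27 -0.51 17.38]
```

```bash
python3 -m pendant '[{"jaw":1,"linear":[0.2,-0.45,1.5],"twist":0},{"jaw":1,"linear":[0,0,2.5],"twist":0},{"jaw":1,"linear":[0,0,2.5],"twist":0},{"jaw":1,"linear":[0,0,2.5],"twist":0},{"jaw":1,"linear":[0,0,2.5],"twist":0},{"jaw":1,"linear":[0,0,2.5],"twist":0},{"jaw":1,"linear":[0,0,1.7],"twist":0},{"jaw":1,"linear":[0,0,1],"twist":0},{"jaw":1,"linear":[0,0,0.6],"twist":0},{"jaw":1,"linear":[0,0,0],"twist":0},{"jaw":1,"linear":[0,0,0],"twist":0}]'
python3 -m pendant '[{"jaw":0,"linear":[0,0,0],"twist":0},{"jaw":0,"linear":[0,0,0],"twist":0},{"jaw":0,"linear":[0,0,0],"twist":0},{"jaw":0,"linear":[0,0,0],"twist":0},{"jaw":0,"linear":[0,0,0],"twist":0},{"jaw":0,"linear":[0,0,0],"twist":0},{"jaw":0,"linear":[0,0,0],"twist":0},{"jaw":0,"linear":[0,0,0],"twist":0},{"jaw":0,"linear":[0,0,0],"twist":0},{"jaw":0,"linear":[0,0,0],"twist":0}]' 20
python3 go.py .6724 .1015 .215
```

```text
time: 27.5
position: [0.5347, -0.4028, 0.0453]
tool_rot: [-0.001, 1.0, -0.0, 0.0]
ft_force: [0.9, -0.2, 0.5]
grip_width: 0.0872
grip_force: 0.0
time: 28.33
position: [0.5341, -0.4036, 0.0448]
tool_rot: [-0.0, 1.0, -0.0, 0.0]
ft_force: [0.1, -0.8, -0.6]
grip_width: 0.0456
grip_force: 20.0
t 28.33 pos [ 0.5341 -0.4036  0.0448] yaw of y 90.03 q [-0.81  0.83  1.44 -0.    0.87 -2.38] ft [ 0.1 -0.8 -0.6] w 0.0456 gf 20.0
tool cm [-13.87  50.49 -17.07]
```

```bash
python3 -m pendant '[{"jaw":0,"linear":[0,0,-0.5],"twist":0},{"jaw":0,"linear":[0,0,-1],"twist":0},{"jaw":0,"linear":[0,0,-2],"twist":0},{"jaw":0,"linear":[0,0,-2.5],"twist":0},{"jaw":0,"linear":[0,0,-3],"twist":0},{"jaw":0,"linear":[0,0,-3],"twist":0},{"jaw":0,"linear":[0,0,-2.5],"twist":0},{"jaw":0,"linear":[0,0,-2],"twist":0},{"jaw":0,"linear":[0,0,-1],"twist":0},{"jaw":0,"linear":[-0.2,0.7,0],"twist":0},{"jaw":0,"linear":[-0.4,1.5,0],"twist":0}]'
python3 -m pendant '[{"jaw":0,"linear":[-0.6,2.4,0],"twist":0},{"jaw":0,"linear":[-0.7,2.7,0],"twist":0},{"jaw":0,"linear":[-0.7,2.7,0],"twist":0},{"jaw":0,"linear":[-0.7,2.7,0],"twist":0},{"jaw":0,"linear":[-0.7,2.7,0],"twist":0},{"jaw":0,"linear":[-0.7,2.7,0],"twist":0},{"jaw":0,"linear":[-0.7,2.7,0],"twist":0},{"jaw":0,"linear":[-0.7,2.7,0],"twist":0},{"jaw":0,"linear":[-0.7,2.7,0],"twist":0},{"jaw":0,"linear":[-0.7,2.7,0],"twist":0},{"jaw":0,"linear":[-0.7,2.7,0],"twist":0},{"jaw":0,"linear":[-0.7,2.7,0],"twist":0}]'
python3 -m pendant '[{"jaw":0,"linear":[-0.7,2.7,0],"twist":0},{"jaw":0,"linear":[-0.7,2.7,0],"twist":0},{"jaw":0,"linear":[-0.7,2.7,0],"twist":0},{"jaw":0,"linear":[-0.7,2.7,0],"twist":0},{"jaw":0,"linear":[-0.5,2.2,0],"twist":0},{"jaw":0,"linear":[-0.5,1.7,0],"twist":0},{"jaw":0,"linear":[-0.5,1,0],"twist":0},{"jaw":0,"linear":[-0.2,0.4,0],"twist":0},{"jaw":0,"linear":[0,0,0],"twist":0},{"jaw":0,"linear":[0,0,0],"twist":0},{"jaw":0,"linear":[0,0,0],"twist":0}]'
python3 go.py .6724 .1015 .119
```

```text
time: 29.25
position: [0.5394, -0.3817, 0.2195]
tool_rot: [0.001, 1.0, -0.0, 0.0]
ft_force: [0.9, 0.4, -2.3]
grip_width: 0.045
grip_force: 20.0
time: 30.25
position: [0.6207, -0.0565, 0.2169]
tool_rot: [-0.001, 1.0, 0.001, -0.003]
ft_force: [-0.1, -0.6, -2.3]
grip_width: 0.0453
grip_force: 20.0
time: 31.17
position: [0.6671, 0.1, 0.219]
tool_rot: [0.0, 1.0, -0.0, -0.001]
ft_force: [0.8, -0.7, -1.3]
grip_width: 0.0453
grip_force: 20.0
t 31.17 pos [0.6671 0.1    0.219 ] yaw of y 89.97 q [-0.02  0.62  1.32 -0.    1.21 -1.59] ft [ 0.8 -0.7 -1.3] w 0.0453 gf 20.0
tool cm [-0.54  0.16 10.  ]
```

```bash
python3 -m pendant '[{"jaw":0,"linear":[-0.5,0.1,1],"twist":0},{"jaw":0,"linear":[0,0,2],"twist":0},{"jaw":0,"linear":[0,0,2],"twist":0},{"jaw":0,"linear":[0,0,2],"twist":0},{"jaw":0,"linear":[0,0,1],"twist":0},{"jaw":0,"linear":[0,0,0.6],"twist":0},{"jaw":0,"linear":[0,0,0.3],"twist":0},{"jaw":0,"linear":[0,0,0],"twist":0},{"jaw":0,"linear":[0,0,0],"twist":0},{"jaw":0,"linear":[0,0,0],"twist":0}]'
python3 go.py .6724 .1015 .119
```

```text
time: 32.0
position: [0.6736, 0.102, 0.1319]
tool_rot: [-0.0, 1.0, -0.0, 0.001]
ft_force: [-0.6, -0.3, -1.4]
grip_width: 0.0454
grip_force: 20.0
t 32.00 pos [0.6736 0.102  0.1319] yaw of y 90.03 q [-0.01  0.72  1.37  0.    1.04 -1.58] ft [-0.6 -0.3 -1.4] w 0.0454 gf 20.0
tool cm [ 0.12 -0.05  1.29]
```

```bash
python3 -m pendant '[{"jaw":0,"linear":[0,0,0.5],"twist":0},{"jaw":0,"linear":[0,0,0.2],"twist":0},{"jaw":0,"linear":[0,0,0.2],"twist":0},{"jaw":0,"linear":[0,0,0.1],"twist":0},{"jaw":0,"linear":[0,0,0],"twist":0},{"jaw":0,"linear":[0,0,0],"twist":0}]'| grep -E "posi|ft"
python3 -m pendant '[{"jaw":0,"linear":[0,0,0.05],"twist":0},{"jaw":0,"linear":[0,0,0],"twist":0},{"jaw":0,"linear":[0,0,0],"twist":0}]' | grep -E "posi|ft"
python3 -m pendant '[{"jaw":0,"linear":[0,0,0.05],"twist":0},{"jaw":0,"linear":[0,0,0],"twist":0},{"jaw":0,"linear":[0,0,0],"twist":0}]'| grep -E "posi|ft"
python3 -m pendant '[{"jaw":0,"linear":[0,0,0.05],"twist":0},{"jaw":0,"linear":[0,0,0],"twist":0},{"jaw":0,"linear":[0,0,0],"twist":0}]'| grep -E "posi|ft"
python3 -m pendant '[{"jaw":0,"linear":[0,0,0.05],"twist":0},{"jaw":0,"linear":[0,0,0],"twist":0},{"jaw":0,"linear":[0,0,0],"twist":0}]'| grep -E "posi|ft"
```

```text
position: [0.6726, 0.1021, 0.1204]
ft_force: [1.9, 0.0, -1.5]
position: [0.6727, 0.102, 0.1201]
ft_force: [-0.4, 0.4, -1.6]
position: [0.6726, 0.102, 0.1195]
ft_force: [0.5, 0.4, -1.6]
position: [0.6726, 0.102, 0.119]
ft_force: [-0.1, -0.0, -1.9]
position: [0.6727, 0.102, 0.1187]
ft_force: [0.6, 0.1, -1.4]
```

```bash
python3 -m pendant '[{"jaw":0,"linear":[0,0,0.05],"twist":0},{"jaw":0,"linear":[0,0,0],"twist":0},{"jaw":0,"linear":[0,0,0],"twist":0}]' | grep -E "posi|ft"
python3 -m pendant '[{"jaw":0,"linear":[0,0,0.05],"twist":0},{"jaw":0,"linear":[0,0,0],"twist":0},{"jaw":0,"linear":[0,0,0],"twist":0}]'| grep -E "posi|ft"
```

```text
position: [0.6727, 0.102, 0.1187]
ft_force: [-1.5, -0.0, 3.7]
position: [0.6728, 0.102, 0.1187]
ft_force: [-2.6, 0.5, 6.2]
```

Contact. Release, rise, back away and check.

```bash
python3 -m pendant '[{"jaw":1,"linear":[0,0,0],"twist":0},{"jaw":1,"linear":[0,0,0],"twist":0},{"jaw":1,"linear":[0,0,0],"twist":0},{"jaw":1,"linear":[0,0,0],"twist":0},{"jaw":1,"linear":[0,0,0],"twist":0},{"jaw":1,"linear":[0,0,0],"twist":0},{"jaw":1,"linear":[0,0,0],"twist":0},{"jaw":1,"linear":[0,0,-1.5],"twist":0},{"jaw":1,"linear":[0,0,-2.5],"twist":0},{"jaw":1,"linear":[0,0,-3],"twist":0},{"jaw":1,"linear":[0,0,-3],"twist":0}]'
python3 -m pendant '[{"jaw":1,"linear":[2,3,0],"twist":0},{"jaw":1,"linear":[2,3,0],"twist":0},{"jaw":1,"linear":[2,3,0],"twist":0},{"jaw":1,"linear":[2,3,0],"twist":0},{"jaw":1,"linear":[2,3,0],"twist":0},{"jaw":1,"linear":[2,3,0],"twist":0},{"jaw":1,"linear":[2,3,0],"twist":0},{"jaw":1,"linear":[2,3,0],"twist":0},{"jaw":1,"linear":[2,3,0],"twist":0},{"jaw":1,"linear":[2,3,0],"twist":0},{"jaw":1,"linear":[0,0,0],"twist":0},{"jaw":1,"linear":[0,0,0],"twist":0}]'
cat > check.py <<'E'
from look import *
from rig import cams
c=cams.camera("top");P=cloud(c);cv2.imwrite("pics/scene3.png",cams.camera("scene")["color"])
for w,p in dict(A=(.6724,.102),B=(.6757,-.0957),C=(.6292,-.2578),D=(.4548,-.1082)).items():
    m=(P[...,2]>.12)&(P[...,2]<.14)&(np.hypot(P[...,0]-p[0],P[...,1]-p[1])<.06)
    v,u=np.nonzero(m);X=plane(c,np.c_[u,v],.13)[:,:2].astype(np.float32)
    print(w,"z",np.median(P[m][:,2]).round(4),"off mm",((X.mean(0)-p)*1000).round(1),"dia",2*cv2.minEnclosingCircle(X)[1])
for n,uv in dict(block=(178,153),bowl=(341,229)).items():
    h,m,k=blob(c,P,uv);v,u=np.nonzero(m);print(n,h,plane(c,np.c_[u,v],h).mean(0).round(4))
E
python3 check.py
```

```text
time: 34.92
position: [0.6721, 0.102, 0.2178]
tool_rot: [-0.0, 1.0, 0.0, -0.001]
ft_force: [0.6, 0.3, 0.0]
grip_width: 0.0864
grip_force: 0.0
time: 35.92
position: [0.471, 0.4035, 0.2175]
tool_rot: [-0.002, 1.0, -0.0, 0.0]
ft_force: [0.5, -0.2, -0.2]
grip_width: 0.0869
grip_force: 0.0
A z 0.1305 off mm [-0.1 -0.5] dia 0.0476895347237587
B z 0.1304 off mm [-1.8  0.9] dia 0.053940217941999435
C z 0.1305 off mm [-1.7  1.7] dia 0.06711643934249878
D z 0.131 off mm [1.4 1.8] dia 0.05831056833267212
block 0.05172505753209644 [0.6273 0.2478 0.0517]
bowl 0.008298746022465942 [ 0.3864 -0.2986  0.0083]
```

View pics/scene3.png

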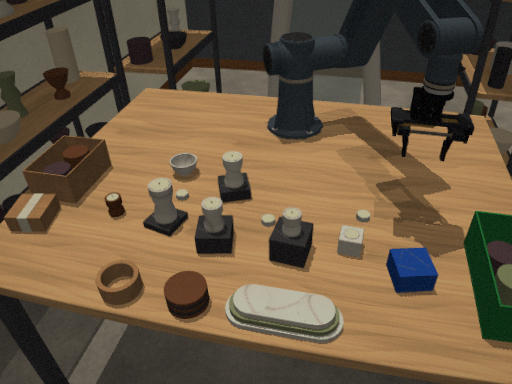

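All four holders stand upright and level at 130 mm, at (163,205), (234,178), (212,225) and (292,235) in the picture. Each is within 2.5 mm of its plinth's centre, and the block and bowl haven't moved.

```bash
python3 -c "
from rig import robot
print(robot.hand_in())"
```

```text
the job is handed in; nothing more can be done
None
```

The job is handed in, about 36 s in: all four holders stand upright on their matching plinths with tops level at 130 mm, each within about 2.5 mm of centre by camera, and the tealight holder and bowl were not moved.

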